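Clamp the storage tub's lid

ROBOT

A 6-joint arm with a two-finger parallel gripper is mounted at the origin on the work surface. World frame = base frame: x ahead of the robot, y to its left, z up, the work surface at z = 0. Lengths are in m, angles in rad, forces in N, time in s.
With the tool pointing down it reaches from about 0.35 to 0.725 m from the base axis. Payload 6 kg.
Tool frame: the origin (TCP) lies at the very end of the fingers, on their centre line; the grasp point (between the pads) lies 19 mm behind it (robot.tcp_to_grasp is the distance from the TCP to the grasp point, in m); z points along the fingers, x is the direction in which the jaws open and shut, and the axes are right-handed (so a half turn about z gives the same grasp; the last joint's range is limited). The gripper opens to 85 mm and grips with 20 to 120 N. Pads are 22 mm wide; open, the fingers measure 114 mm over their backs; the gripper's body (76 mm by 85 mm) begins 54 mm behind the grasp point. The pads swing forward as they close: fully open they stand 13 mm farther back than shut.
Start: joints at [-0.768, 0.04, 0.085, 0, -1.615, -0.334], TCP at [0.271, -0.535, 0.231] pointing down, gripper open.
Joint ranges: [-2.56, 2.56], [-1.29, 2.01], [-1.08, 1.49], [-3.29, 1.98], [-2.81, -0.18], [-2.99, 2.99]. Speed limits (rad/s): [2.57, 2.57, 3.01, 3.14, 3.14, 3.14].

INTERFACE

Orientations are given as [roll, pitch, yaw] about the fixed x, y, z axes, in that order (R = Rz(yaw) Ry(pitch) Rx(roll)).
In Python, from station import robot gives the robot as it stands. The module is installed in compiled form; this text tells all that it offers.
- The arm moves only by the tool step_arm, never from a script. Its arguments are lists of equal length, an entry for each row: "linear": the shift along the tool's x, y, z in mm, a list of three; "twist": the turn about the tool's z in degrees. A call has 1 to 8 rows; each row is the pose to reach, as a shift and turn from the pose commanded when the call began, along the tool's axes at that moment; what a row does not reach only later rows make up. A row lasts 1/10 s, in which the tool goes at most 50 mm and 8.59 degrees, less where a joint would pass 70% of its speed; a pose out of reach is approached as far as the arm can. A call with a gripper value outside its range is refused whole. "jaw" is the finger opening in mm, from 0 to 85.4, set as the call begins (left out, the last holds). The fingers move at their own pace and stop on an object; "grip_force" is the grip in N (left out, the last holds). Time passes only in rows, so rows that repeat a pose let the fingers close. It gives the time, the measured TCP pose, the force and the opening at its end, in the units of the state.
- robot.state(): the state, without advancing time (a new reading comes with each control period).
- robot.get_image(name): name is "side" or "top"; returns a dict with "color" (400x640x3 uint8, blue, green, red), "K" (3x3 intrinsics, pixels), "world_from_camera" (4x4, takes a point from camera to world coordinates). Camera axes: x right, y down, z forward; pixel columns grow to the right and rows downward; lengths in m; the calibration is good to about 2 mm. A picture is of the moment at which its call begins. There is no depth.
- robot.sign_off(): hands the job in, once; it reports no verdict.
The state is a dict: "clock": time; "q": joint angles; "qvel": joint speeds; "tau": joint torques, N m; "ee_pos": TCP position; "tool_rot": TCP orientation; "wrist_force": force on the tool from outside, world axes, zero at the start; "torque": the same for the moment, N m; "width": opening from 0.0 (shut) to 1.0 (fully open).
Only numpy, scipy, OpenCV 4.12 (cv2) and the standard library are available. Lean on these libraries where they do the work, as an engineer would, in place of code of your own. Each camera call takes 0.05 s, during which the arm holds its last target. There are 200 camera calls.

TASK

Push the steel clamp strap round on its post until it lies fully over the middle of the tub's lid, then push the cam lever on the strap's end all the way down so that the rubber foot presses on the lid. Use the fingers only to push: do not lift or shift the tub, and leave everything else on the table where it is. Leave the lever up until the strap is over the lid.

Things in the scene. Friction and masses are not known exactly. Their poses are not given: they have to be found in the camera images.
- fixture: hold-down fixture fixed to the table: a white base plate 225 x 240 x 15 mm with low corner guides and one upright post. Origin: centre of the plate's underside, on the table. Its y runs along the plate's 240 mm side (the tub's long side), z up; the post stands at x = +80 mm, y = 0 of this frame. The clamp strap turns on the post
- strap_pivot (a point): point on the vertical axis of the post about which the strap swings, at the strap's half height (104 mm above the table)
- strap_mid (a point): centre of the strap's section, 65 mm from the pivot axis towards its free end, 104 mm above the table; it moves with the strap. The strap is a flat steel bar 30 mm wide and 12 mm thick (98 to 110 mm above the table), from 15 mm behind the pivot axis to 110 mm in front of it. On its free end it carries the cam lever, and under it, 80 mm from the pivot, a rubber foot of 26 mm diameter. The point's -x axis points along the strap from the pivot to the free end, z up
- strap (a joint): swing of the strap about the post, rad. 0 = over the lid against its stop, where it points from the post along the fixture's -x, across the middle of the lid; it grows as the strap swings open, anticlockwise from above, towards the fixture's -y side, and can reach 1.75; starts between 1.0 and 1.55. Stays where it is left; a push of about 3 N at 65 mm from the pivot moves it
- lever_axis (a point): the horizontal hinge axis of the cam lever, on the centre line of the strap, 105 mm from the pivot axis, 124 mm above the table
- lever_tip (a point): outer end of the cam lever on its centre line, 82 mm from the lever's hinge axis; moves with the lever. Its outer 40 mm is a black grip 22 mm wide and 12 mm thick; the rest is a bar 12 mm wide
- lever (a joint): cam lever angle, rad. 0 = raised: the lever leans outwards, away from the post, 0.96 rad above level; it grows as the lever is pushed down; 0.96 = fully down against its stop, level, pointing straight on from the strap's free end. Starts between 0 and 0.2. Pushing it down lowers the rubber foot by up to 7 mm, onto the lid (the gap is 6 mm). Stays where it is left; about 6 N on the grip moves it
- tub: the clear storage tub in the fixture, loose, 128 x 178 mm over its lid, 70 mm tall, 0.55 kg; standing on the plate between the guides with 2 mm play or less. Origin: centre of its underside, 15 mm above the table
- tub_lid (a point): centre of the top of that tub's lid, 85 mm above the table; the strap's underside passes 13 mm and its raised foot 6 mm above it
- can_tall: tall capped spray can, 52 mm diameter, 210 mm tall, standing; origin: centre of its underside. Leave it alone
- can_open: spray can without its cap, 52 mm diameter, 176 mm tall to the nozzle, standing; origin: centre of its underside. Leave it alone
- cap: loose spray-can cap, 50 mm diameter, 45 mm tall, standing; origin: centre of its underside. Leave it alone
- round_tub: low round white tub with lid, 98 mm diameter, 48 mm tall; origin: centre of its underside. Leave it alone
- pod_a: lumpy plaster pod, 56 x 28 x 26 mm, lying on the table beside the fixture; origin: centre of its underside. Leave it alone
- pod_b: second lumpy pod, 56 x 28 x 26 mm, lying on the table beside the fixture; origin: centre of its underside. Leave it alone
- spare_tub: second clear storage tub with a lid, 118 x 158 x 60 mm, not in the fixture; origin: centre of its underside. Leave it alone

How it is judged:
On the way, in this order (a step that is already met when the one before it is completed fails the run):
1. the strap lies over the lid with the lever still up (value of joint strap below 0.07 rad and value of joint lever below 0.5 rad), for 0.2 s.
2. the lever is pushed fully down with the strap over the lid (value of joint strap below 0.07 rad and value of joint lever above 0.86 rad), for 0.2 s.
At the end, for the whole second after the job is handed in: The strap is within 0.07 rad of its stop over the lid, the lever within 0.1 rad of fully down, the foot presses on the lid (more than 0.5 N), and the tub stands level within 10 mm of where it was (all of step 2 and distance of tub_lid from where it was at the start of the episode below 0.01 m and angle between tub's own z axis and vertical below 0.05 rad and contact force between strap and tub above 0.5 N); the robot touches nothing.
It fails at once if the tub is lifted or shifted by more than 15 mm, or tipped (distance of tub_lid from where it was at the start of the episode above 0.015 m or angle between tub's own z axis and vertical above 0.15 rad).
It fails at once if the lever is pushed half down while the strap is not over the lid (value of joint lever above 0.5 rad and value of joint strap above 0.12 rad).
It fails at once if another thing on the table is lifted, or shifted by more than 20 mm (distance of any of can_tall, can_open, cap, round_tub, pod_a, pod_b, spare_tub from where it was at the start of the episode above 0.02 m).
It also fails if it takes over 42 s, if anything falls off the work surface, if the arm or the gripper's body presses on something with over 40 N, if the wrist force passes 120 N, or if a joint passes its speed limit or range.

## Working session

There is one attempt and no reset: what is moved stays moved. The work goes in short steps, Python scripts to look and compute and a tool call to move; the robot and the scene stay as the last step left them, time stands still between calls to the robot, and variables do not carry over. Pictures are saved under pics/ and viewed, about 8 in all and at most 12, crops included, and the job is handed in when it is done.

Besides the shell and the picture viewer there is one more tool, called as name(argument=value, ...), one argument or row to a line, values as JSON. step_arm: Moves the arm, as the interface text tells. Its arguments: {"type":"object","properties":{"linear":{"type":"array"},"twist":{"type":"array"},"jaw":{"type":"number"},"grip_force":{"type":"number"}},"required":["linear","twist"]}

```bash
mkdir -p pics; cat > h.py <<'E'
import numpy as np,cv2
from station import robot
def cast(im,u,v,z):
    K=im["K"];T=np.array(im["world_from_camera"]);d=T[:3,:3]@np.linalg.solve(K,[u,v,1.]);o=T[:3,3]
    return o+d*(z-o[2])/d[2]
def proj(im,p):
    T=np.linalg.inv(im["world_from_camera"]);c=np.array(im["K"])@(T[:3,:3]@np.array(p)+T[:3,3]);return c[:2]/c[2]
def tri(ia,a,ib,b):
    A=[];B=[]
    L=[]
    for im,(u,v) in((ia,a),(ib,b)):
        T=np.array(im["world_from_camera"]);d=T[:3,:3]@np.linalg.solve(im["K"],[u,v,1.]);d/=np.linalg.norm(d)
        P=np.eye(3)-np.outer(d,d);L.append((P,T[:3,3]));A.append(P);B.append(P@T[:3,3])
    p=np.linalg.solve(A[0]+A[1],B[0]+B[1]);return p,[np.linalg.norm(P@(p-o)) for P,o in L]
E
python3 - <<'E'
from h import *
import pickle
s=robot.state();print(s)
for n in("side","top"):
    im=robot.get_image(n);pickle.dump(im,open(f"{n}0.pkl","wb"));cv2.imwrite(f"pics/{n}0.png",im["color"]);print(np.round(im["world_from_camera"],3),im["K"])
E
```

```text
{'clock': 0.0, 'q': array([-7.68315853e-01,  4.08349615e-02,  8.37559402e-02, -4.94918101e-04,
       -1.61550279e+00, -3.33697211e-01]), 'qvel': array([-1.91509997e-04, -1.13378253e-03,  1.57806879e-05,  1.72498396e-03,
        5.34777964e-04, -8.83468375e-04]), 'tau': array([ 8.94278783e-04, -3.68217266e+01,  3.47409797e+01,  6.93231359e+00,
       -5.51855250e-03,  3.12557643e-05]), 'ee_pos': array([ 0.27100006, -0.53492266,  0.23022943]), 'tool_rot': array([-3.14147503e+00, -1.84894353e-03,  2.03960116e+00]), 'wrist_force': array([-1.10205549, -0.33525234, -0.43361113]), 'torque': array([-0.04818618, -0.05547003, -0.02401609]), 'width': 1.0018195593693031}
[[ 0.685 -0.467  0.559 -0.368]
 [-0.728 -0.461  0.508 -0.764]
 [ 0.02  -0.755 -0.656  1.124]
 [ 0.     0.     0.     1.   ]] [[495.81078102   0.         318.11831641]
 [  0.         495.81078102 202.18131089]
 [  0.           0.           1.        ]]
[[-0.025 -0.985  0.17   0.265]
 [-1.     0.023 -0.013  0.017]
 [ 0.009 -0.17  -0.985  1.306]
 [ 0.     0.     0.     1.   ]] [[481.77511274   0.         313.51236901]
 [  0.         481.77511274 196.15198706]
 [  0.           0.           1.        ]]
```

View pics/top0.png

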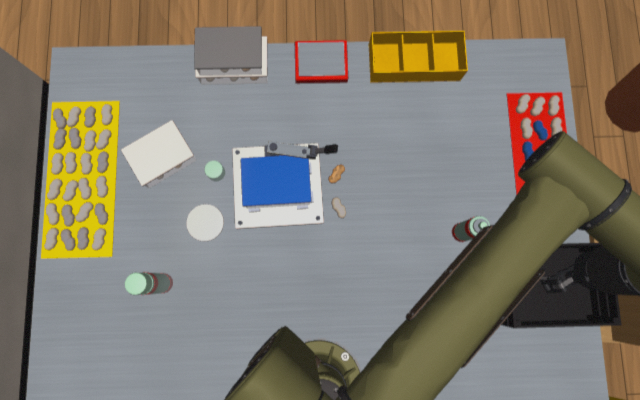

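View pics/side0.png

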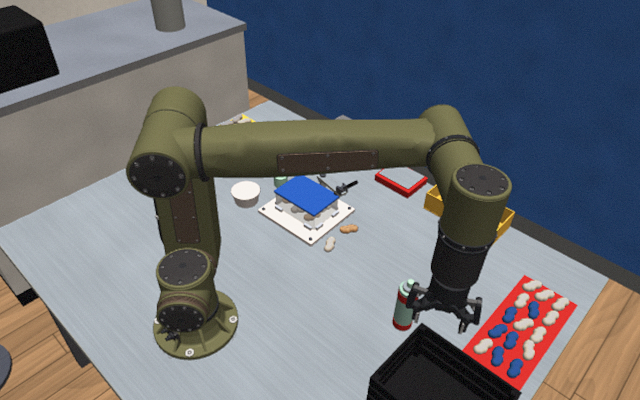

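The top view shows the fixture around (278,186), with the post at about (272,147). The strap points right to about (318,152), and the lever grip is at about (331,149). In the side view the arm partly hides the post. I'll zoom in on both views.

```bash
python3 - <<'E'
from h import *
import pickle
t=pickle.load(open("top0.pkl","rb"));s=pickle.load(open("side0.pkl","rb"))
a=cv2.resize(t["color"][130:240,225:358],None,fx=6,fy=6,interpolation=cv2.INTER_CUBIC)[:600,:798]
a=cv2.resize(t["color"][132:232,225:355],(780,600),interpolation=cv2.INTER_CUBIC)
b=cv2.resize(s["color"][165:255,250:370],(800,600),interpolation=cv2.INTER_CUBIC)
cv2.imwrite("pics/tc.png",a);cv2.imwrite("pics/sc.png",b)
c=t["color"].astype(int);m=((c[...,0]>120)&(c[...,2]<60)).astype(np.uint8);m[:130]=0;m[:,360:]=0
cn=max(cv2.findContours(m,0,1)[0],key=cv2.contourArea);r=cv2.minAreaRect(cn);print(r)
for p in cv2.boxPoints(r):print(p,cast(t,*p,.085).round(4))
print(cast(t,*r[0],.085))
# white plate corner at z=.015
hs=cv2.cvtColor(t["color"],cv2.COLOR_BGR2HSV);m=((hs[...,1]<25)&(hs[...,2]>200)).astype(np.uint8);m[:135]=0;m[235:]=0;m[:,:228]=0;m[:,328:]=0
pts=cv2.findNonZero(m);r=cv2.minAreaRect(pts);print(r)
for p in cv2.boxPoints(r):print(p,cast(t,*p,.015).round(4))
print(cast(t,*r[0],.015))
E
```

```text
((275.2118225097656, 179.2447509765625), (47.94233322143555, 67.17976379394531), 86.53176879882812)
[240.23332 157.34952] [0.582  0.1884 0.085 ]
[307.29004 153.28546] [0.589  0.0135 0.085 ]
[310.1903  201.13998] [0.4622 0.0089 0.085 ]
[243.1336  205.20404] [0.4557 0.1808 0.085 ]
[0.52166663 0.0980009  0.085     ]
((276.8069152832031, 185.21725463867188), (78.98111724853516, 87.6719741821289), 86.633544921875)
[230.72762 148.36897] [0.6263 0.2245 0.015 ]
[318.2483  143.22072] [ 0.6356 -0.0177  0.015 ]
[322.88623 222.06554] [ 0.4156 -0.0244  0.015 ]
[235.36554 227.21379] [0.4073 0.2111 0.015 ]
[0.51964309 0.09850024 0.015     ]
```

View pics/tc.png

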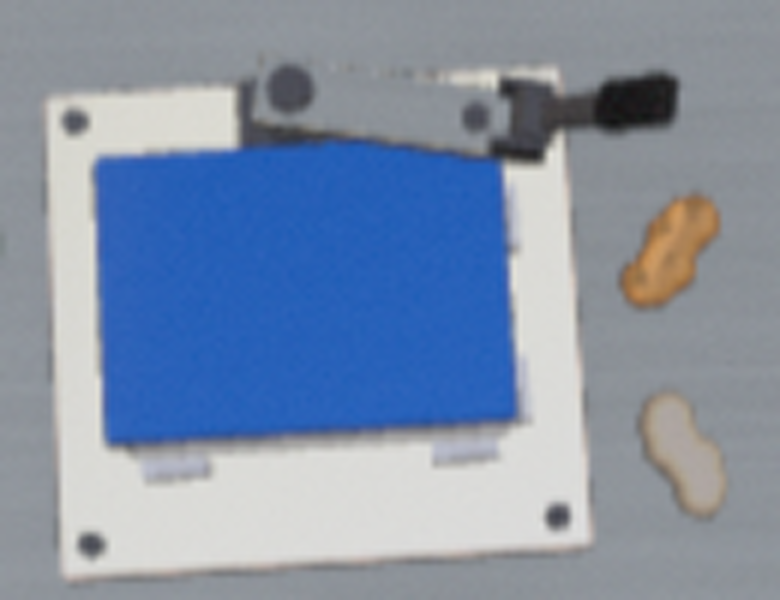

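View pics/sc.png

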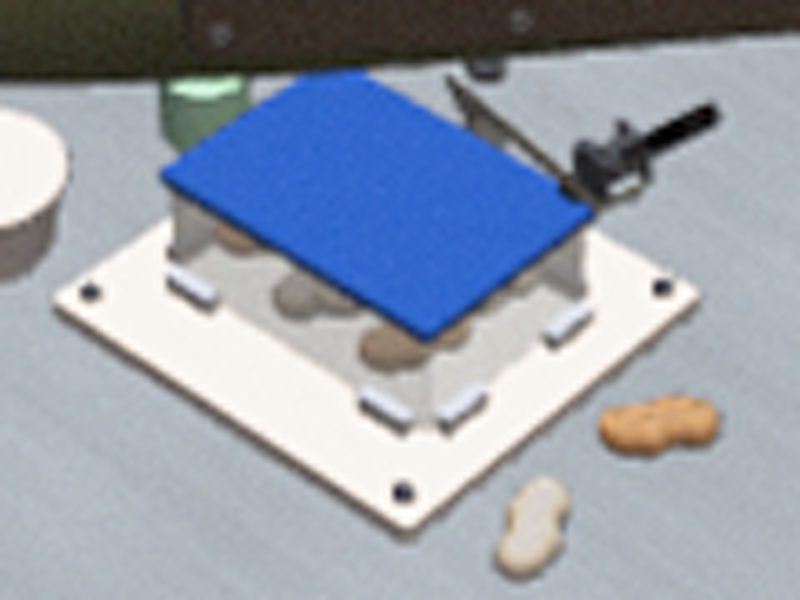

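```bash
python3 - <<'E'
from h import *
import pickle
t=pickle.load(open("top0.pkl","rb"));s=pickle.load(open("side0.pkl","rb"))
T=lambda u,v:(225+u/6,132+v/6)
S=lambda u,v:(250+u/6.667,165+v/6.667)
print("post",cast(t,*T(290,88),.112))
print("pin",cast(t,*T(477,117),.110))
for n,a,b in(("tip",(675,99),(714,110)),("gripinner",(597,106),(640,150)),("hub",(520,120),(605,165)),("lidR",(517,418),(430,340)),("lidFR",(500,160),(595,212))):
    print(n,tri(t,T(*a),s,S(*b)))
p=cast(t,*T(290,88),.112)[:2];q=cast(t,*T(477,117),.110)[:2];x=tri(t,T(675,99),s,S(714,110))[0][:2]
print(np.linalg.norm(q-p),np.linalg.norm(x-p),np.degrees(np.arctan2(*(q-p)[::-1])),np.degrees(np.arctan2(*(x-p)[::-1])))
E
```

```text
post [0.60121455 0.10004217 0.112     ]
pin [0.58722341 0.02059628 0.11      ]
tip (array([ 0.57309724, -0.060868  ,  0.19352936]), [np.float64(0.0034960984971329906), np.float64(0.003496098497133032)])
gripinner (array([ 0.57668796, -0.02654274,  0.15047586]), [np.float64(0.004023793244957714), np.float64(0.004023793244957633)])
hub (array([0.58240739, 0.00273425, 0.12000593]), [np.float64(0.0005125926293426262), np.float64(0.0005125926293425913)])
lidR (array([0.46218426, 0.00552249, 0.08302717]), [np.float64(0.0013980337667232122), np.float64(0.0013980337667231823)])
lidFR (array([0.57668012, 0.00834558, 0.08945662]), [np.float64(0.004263062814472573), np.float64(0.004263062814472566)])
0.08066846651766645 0.16334829015897004 -99.98789078099355 -99.91174504026891
```

Both measurements agree. The strap points at -100° and its closed direction is -178°, so the strap joint is about 1.36 rad. The lever tip is about 0.19 m high, so the lever is up. Next I'll compute the approach.

```bash
cat >> h.py <<'E'
P=np.array([.601,.1005])
def pose(deg,r,off,z):
    a=np.radians(deg);d=np.array([np.cos(a),np.sin(a)]);n=np.array([-d[1],d[0]])
    return np.array([*(P+r*d+off*n),z]),deg
def rel(p,yaw):
    from scipy.spatial.transform import Rotation as R
    s=robot.state();r=R.from_euler("xyz",s["tool_rot"])
    y0=np.degrees(s["tool_rot"][2]);tw=-((yaw-y0+180)%360-180)
    return (r.inv().apply(p-s["ee_pos"])*1e3).round(1).tolist(),round(tw,1)
def st():
    s=robot.state();print(s["clock"],s["ee_pos"].round(4),s["tool_rot"].round(3),s["wrist_force"].round(1),s["width"],s["q"].round(2))
E
python3 - <<'E'
from h import *
print(pose(-100,60,48,.25),rel(*pose(-100,60,48,.25)))
E
```

```text
(array([ 37.45288148, -67.32307771,   0.25      ]), -100) ([-76381.6, 2996.8, -142.3], np.float64(-143.1))
```

```bash
sed -i 's|+r\*d+off\*n|+r*d/1e3+off*n/1e3|' h.py
python3 - <<'E'
from h import *
print(pose(-100,60,48,.25),rel(*pose(-100,60,48,.25)))
E
```

```text
(array([0.63785188, 0.03307642, 0.25      ]), -100) ([341.1, 583.9, -19.1], np.float64(-143.1))
```

step_arm(
  linear=[
    [0, 0, -20],
    [341, 584, -20],
    [341, 584, -20],
    [341, 584, -20],
    [341, 584, -20],
    [341, 584, -20],
    [341, 584, -20],
    [341, 584, -20],
  ],
  twist=[-8, -143, -143, -143, -143, -143, -143, -143],
  jaw=0,
  grip_force=40,
)

```text
clock: 0.9
ee_pos: [0.4616, -0.2392, 0.2511]
tool_rot: [3.141, -0.0, -3.048]
wrist_force: [0.2, -0.9, -1.1]
width: -0.004
```

```bash
python3 - <<'E'
from h import *
st();print(rel(*pose(-100,60,48,.25)))
E
```

```text
0.9 [ 0.4616 -0.2392  0.2511] [ 3.141 -0.    -3.048] [ 0.2 -0.9 -1.1] -0.003591555581549266 [-0.09 -0.17 -0.08 -0.   -1.66  0.18]
([-201.0, 254.6, 1.2], np.float64(-74.6))
```

step_arm(
  linear=[
    [-201, 255, 1],
    [-201, 255, 1],
    [-201, 255, 1],
    [-201, 255, 1],
    [-201, 255, 1],
    [-201, 255, 1],
    [-201, 255, 1],
    [-201, 255, 1],
  ],
  twist=[-74, -74, -74, -74, -74, -74, -74, -74],
)

```text
clock: 1.7
ee_pos: [0.6397, 0.0336, 0.2476]
tool_rot: [3.138, -0.001, -1.844]
wrist_force: [0.1, -0.8, -0.8]
width: -0.003
```

```bash
python3 - <<'E'
from h import *
st();print(rel(*pose(-100,60,48,.25)),rel(*pose(-100,60,48,.097)))
E
```

```text
1.7 [0.6397 0.0336 0.2476] [ 3.138e+00 -1.000e-03 -1.844e+00] [ 0.1 -0.8 -0.8] -0.0028836178041282664 [ 0.36  0.15  0.24 -0.   -1.66  0.93]
([1.0, 1.6, -2.4], np.float64(-5.7)) ([0.8, 1.1, 150.6], np.float64(-5.7))
```

step_arm(
  linear=[
    [1, 1, 0],
    [1, 1, 40],
    [1, 1, 80],
    [1, 1, 110],
    [1, 1, 130],
    [1, 1, 140],
    [1, 1, 150],
    [1, 1, 150],
  ],
  twist=[-5.7, -5.7, -5.7, -5.7, -5.7, -5.7, -5.7, -5.7],
)

```text
clock: 2.5
ee_pos: [0.6373, 0.0297, 0.0993]
tool_rot: [3.14, -0.0, -1.755]
wrist_force: [0.3, 0.7, 0.4]
width: 0.003
```

```bash
python3 - <<'E'
from h import *
st()
im=robot.get_image("side");a=cv2.resize(im["color"][150:260,250:380],(780,600)[::1],interpolation=cv2.INTER_CUBIC)
it=robot.get_image("top");b=cv2.resize(it["color"][100:240,215:365],(800,600),interpolation=cv2.INTER_CUBIC)
cv2.imwrite("pics/m1.png",np.hstack([cv2.resize(a,(400,330)),cv2.resize(b,(400,330))]))
for off,a in((48,-100),(26,-100)):print(rel(*pose(a,60,off,.097)))
print([rel(*pose(a,60,26-2,.097)) for a in(-107,-114,-121,-128,-135,-142,-149)])
E
```

```text
2.5 [0.6373 0.0297 0.0993] [ 3.14  -0.    -1.755] [0.3 0.7 0.4] 0.0030740062452301754 [ 0.36  0.16 -0.02 -0.   -1.39  1.03]
([-3.2, 0.9, 4.3], np.float64(-0.5))
([-3.0, 22.9, 4.3], np.float64(-0.5))
[([-0.5, 32.4, 4.3], np.float64(6.5)), ([1.2, 40.1, 4.3], np.float64(13.5)), ([1.8, 48.0, 4.3], np.float64(20.5)), ([1.5, 55.8, 4.3], np.float64(27.5)), ([0.3, 63.6, 4.2], np.float64(34.5)), ([-1.9, 71.2, 4.2], np.float64(41.5)), ([-5.0, 78.5, 4.2], np.float64(48.5))]
```

View pics/m1.png

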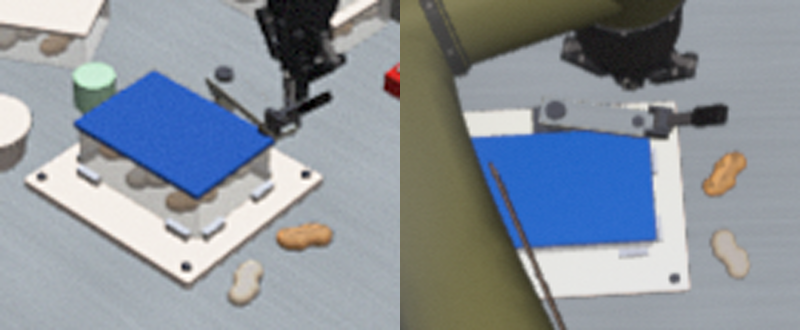

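The finger is on the far side of the strap at about mid-length, and nothing has moved. Now I'll push along the arc.

step_arm(
  linear=[
    [-2, 16, 4],
    [-1.5, 26, 4],
    [-0.5, 32.4, 4],
    [1.2, 40, 4],
    [1.8, 48, 4],
    [1.5, 55.8, 4],
    [0.3, 63.6, 4],
    [-1.9, 71.2, 4],
  ],
  twist=[-0.5, 0, 6.5, 13.5, 20.5, 27.5, 34.5, 41.5],
)

```text
clock: 3.4
ee_pos: [0.5687, 0.0445, 0.0978]
tool_rot: [-3.14, 0.003, -2.485]
wrist_force: [3.8, -0.3, -1.6]
width: 0.0
```

```bash
python3 - <<'E'
from h import *
st()
print([rel(*pose(a,60,26-2,.098)) for a in(-142,-149,-156,-163,-170,-175,-178,-180)])
E
```

```text
3.4 [0.5687 0.0445 0.0978] [-3.140e+00  3.000e-03 -2.485e+00] [ 3.8 -0.3 -1.6] 0.00016360435729272218 [ 0.43 -0.02 -0.22  0.   -1.37  0.23]
[([0.1, 0.2, -0.2], np.float64(-0.4)), ([2.6, 7.7, -0.3], np.float64(6.6)), ([4.2, 15.4, -0.3], np.float64(13.6)), ([4.8, 23.3, -0.3], np.float64(20.6)), ([4.5, 31.2, -0.3], np.float64(27.6)), ([3.7, 36.7, -0.3], np.float64(32.6)), ([2.9, 40.0, -0.3], np.float64(35.6)), ([2.4, 42.2, -0.3], np.float64(37.6))]
```

step_arm(
  linear=[
    [2.6, 7.7, 0],
    [4.2, 15.4, 0],
    [4.8, 23.3, 0],
    [4.5, 31.2, 0],
    [3.7, 36, 0],
    [3.2, 39, 0],
    [2.9, 41, 0],
    [2.9, 41, 0],
  ],
  twist=[6.5, 13.5, 20.5, 27.5, 32, 34, 35.5, 35.5],
)

```text
clock: 4.2
ee_pos: [0.5413, 0.0742, 0.098]
tool_rot: [-3.14, 0.003, -3.1]
wrist_force: [2.6, -5.5, -1.7]
width: -0.002
```

```bash
python3 - <<'E'
from h import *
st()
im=robot.get_image("side");a=cv2.resize(im["color"][150:260,250:380],(400,330),interpolation=cv2.INTER_CUBIC)
it=robot.get_image("top");b=cv2.resize(it["color"][100:240,215:365],(400,330),interpolation=cv2.INTER_CUBIC)
cv2.imwrite("pics/m2.png",np.hstack([a,b]));st()
print(rel(*pose(-178,60,24,.098)))
E
```

```text
4.2 [0.5413 0.0742 0.098 ] [-3.14e+00  3.00e-03 -3.10e+00] [ 2.6 -5.5 -1.7] -0.0024064348172563536 [ 0.51 -0.08 -0.28  0.   -1.37 -0.46]
4.3 [0.5413 0.0742 0.098 ] [-3.140e+00  3.000e-03 -3.099e+00] [ 3.6 -4.8 -0.3] -0.0014342931368347882 [ 0.51 -0.08 -0.28  0.   -1.37 -0.46]
([-0.6, 0.2, -0.0], np.float64(0.4))
```

View pics/m2.png

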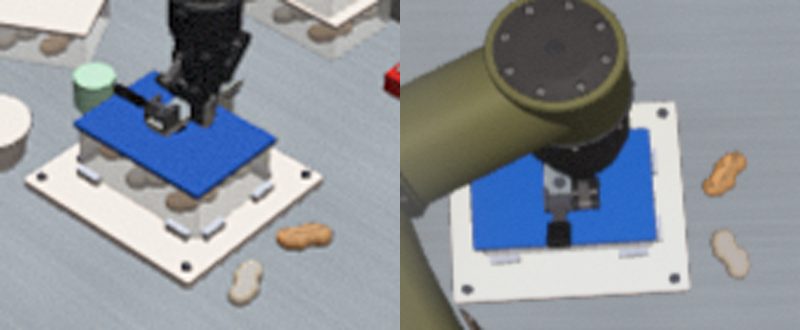

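The strap is over the lid and the lever is still up. The reaction is only about 5 N, so I'll press a little further to feel the stop.

step_arm(
  linear=[
    [0, 1, 0],
    [0, 2, 0],
    [0, 3, 0],
    [0, 3, 0],
  ],
  twist=[0, 0, 0, 0],
)

```text
clock: 4.7
ee_pos: [0.5412, 0.0743, 0.0981]
tool_rot: [-3.136, 0.002, -3.101]
wrist_force: [4.3, -14.7, -1.2]
width: -0.003
```

The position stayed put while the force rose to 15 N, so the strap is at its stop. I'll back off and lift.

step_arm(
  linear=[
    [0, -12, 0],
    [0, -22, 0],
    [0, -22, -50],
    [0, -22, -100],
    [0, -22, -140],
    [0, -110, -140],
    [0, -160, -140],
    [0, -160, -140],
  ],
  twist=[0, 0, 0, 0, 0, 0, 0, 0],
)

```text
clock: 5.5
ee_pos: [0.5471, -0.0836, 0.2373]
tool_rot: [3.141, 0.002, -3.098]
wrist_force: [0.4, 1.6, -0.1]
width: -0.003
```

```bash
python3 - <<'E'
from h import *
import pickle
st()
im=robot.get_image("side");it=robot.get_image("top");pickle.dump((im,it),open("2.pkl","wb"))
a=cv2.resize(im["color"][155:235,260:360],(400,320),interpolation=cv2.INTER_CUBIC)
b=cv2.resize(it["color"][130:230,225:350],(400,320),interpolation=cv2.INTER_CUBIC)
cv2.imwrite("pics/m3.png",cv2.resize(np.hstack([a,b]),(800,320)))
E
```

```text
5.5 [ 0.5471 -0.0836  0.2373] [ 3.141e+00  2.000e-03 -3.098e+00] [ 0.4  1.6 -0.1] -0.0029791072856367564 [ 0.21 -0.08 -0.03 -0.   -1.63 -0.17]
```

View pics/m3.png

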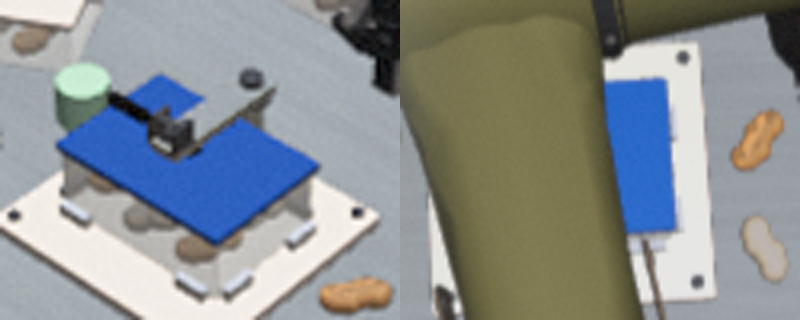

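```bash
python3 - <<'E'
from h import *
import pickle
im,it=pickle.load(open("2.pkl","rb"))
print(tri(it,(274.3,203.5),im,(288,180)))
a=np.radians(-177.8);d=np.array([np.cos(a),np.sin(a)])
for r in(105,152,187):print(r,P+d*r/1e3)
for r,z in((150,.215),(156,.18),(162,.16),(168,.14),(172,.128)):print(r,z,rel(*pose(-177.8,r,0,z)))
E
```

```text
(array([0.44092705, 0.09474898, 0.18801516]), [np.float64(0.0012799445079952226), np.float64(0.0012799445079954151)])
105 [0.49607739 0.09646928]
152 [0.44911204 0.09466505]
187 [0.41413783 0.09332148]
150 0.215 ([88.7, 183.8, 21.8], np.float64(0.0))
156 0.18 ([94.8, 183.8, 56.8], np.float64(0.0))
162 0.16 ([100.8, 183.8, 76.8], np.float64(0.0))
168 0.14 ([106.8, 183.8, 96.8], np.float64(0.0))
172 0.128 ([110.8, 183.8, 108.8], np.float64(0.0))
```

Lever tip measured at (0.441, 0.095, 0.188), which agrees with the geometry for a raised lever. Moving above it.

step_arm(
  linear=[
    [88, 184, 0],
    [88, 184, 0],
    [88, 184, 0],
    [88, 184, 0],
    [88, 184, 0],
    [88, 184, 10],
    [88, 184, 20],
    [88, 184, 20],
  ],
  twist=[0, 0, 0, 0, 0, 0, 0, 0],
)

```text
clock: 6.4
ee_pos: [0.4509, 0.0972, 0.2138]
tool_rot: [-3.141, -0.004, -3.1]
wrist_force: [0.3, 0.1, 0.2]
width: 0.0
```

```bash
python3 - <<'E'
from h import *
st();robot.get_image("side")
for r,z in((150,.195),(154,.18),(162,.16),(168,.14),(172,.128)):print(r,z,rel(*pose(-177.8,r,0,z)))
E
```

```text
6.4 [0.4509 0.0972 0.2138] [-3.141 -0.004 -3.1  ] [0.3 0.1 0.2] 0.00030339772024924085 [ 0.65 -0.34 -0.28 -0.   -1.63 -0.61]
150 0.195 ([0.3, -2.3, 19.8], np.float64(0.2))
154 0.18 ([4.2, -2.2, 34.8], np.float64(0.2))
162 0.16 ([12.2, -2.2, 54.8], np.float64(0.2))
168 0.14 ([18.1, -2.2, 74.9], np.float64(0.2))
172 0.128 ([22.1, -2.1, 86.9], np.float64(0.2))
```

step_arm(
  linear=[
    [0, -2, 10],
    [0, -2, 20],
    [2, -2, 28],
    [4, -2, 35],
    [8, -2, 45],
    [12, -2, 55],
    [15, -2, 65],
    [18, -2, 72],
  ],
  twist=[0, 0, 0, 0, 0, 0, 0, 0],
)

```text
clock: 7.25
ee_pos: [0.4337, 0.0954, 0.1443]
tool_rot: [3.141, 0.002, -3.098]
wrist_force: [2.2, -0.2, 2.8]
width: 0.002
```

```bash
python3 - <<'E'
from h import *
st()
for r,z in((168,.14),(172,.130),(172,.126)):print(r,z,rel(*pose(-177.8,r,0,z)))
E
```

```text
7.25 [0.4337 0.0954 0.1443] [ 3.141e+00  2.000e-03 -3.098e+00] [ 2.2 -0.2  2.8] 0.0015494161748993455 [ 0.68 -0.39 -0.45  0.   -1.51 -0.63]
168 0.14 ([0.7, -1.3, 4.3], np.float64(0.3))
172 0.13 ([4.7, -1.3, 14.3], np.float64(0.3))
172 0.126 ([4.7, -1.3, 18.3], np.float64(0.3))
```

step_arm(
  linear=[
    [1, -1, 4],
    [3, -1, 8],
    [4, -1, 11],
    [4, -1, 14],
    [4, -1, 16],
    [4, -1, 17],
    [4, -1, 17],
  ],
  twist=[0, 0, 0, 0, 0, 0, 0],
)

```text
clock: 7.95
ee_pos: [0.4303, 0.0944, 0.1299]
tool_rot: [3.141, 0.003, -3.098]
wrist_force: [-3.2, 0.2, 13.6]
width: 0.002
```

step_arm(
  linear=[
    [0, 0, 1.5],
    [0, 0, 3],
    [0, 0, 4],
    [0, 0, 4],
  ],
  twist=[0, 0, 0, 0],
)

```text
clock: 8.35
ee_pos: [0.4305, 0.0943, 0.1294]
tool_rot: [3.141, 0.005, -3.098]
wrist_force: [-14.2, 1.4, 31.4]
width: -0.002
```

The lever is at its hard stop: z stayed near 0.1295 while the force rose to 31 N. Retracting.

step_arm(
  linear=[
    [0, 0, -10],
    [0, 0, -50],
    [0, 0, -95],
    [0, -50, -95],
    [0, -100, -95],
    [0, -150, -95],
    [0, -190, -95],
    [0, -190, -95],
  ],
  twist=[0, 0, 0, 0, 0, 0, 0, 0],
)

```text
clock: 9.15
ee_pos: [0.4365, -0.0991, 0.2169]
tool_rot: [-3.141, -0.004, -3.104]
wrist_force: [-0.0, 0.2, -0.1]
width: -0.001
```

step_arm(
  linear=[
    [0, -50, 0],
    [0, -100, 0],
    [0, -150, 0],
    [0, -200, 0],
    [0, -200, 0],
    [0, -200, 0],
  ],
  twist=[0, 0, 0, 0, 0, 0],
)

```text
clock: 9.75
ee_pos: [0.4457, -0.2956, 0.2164]
tool_rot: [3.14, -0.004, -3.101]
wrist_force: [-0.1, 0.7, 0.7]
width: 0.0
```

```bash
python3 - <<'E'
from h import *
st()
im=robot.get_image("side");it=robot.get_image("top")
a=cv2.resize(im["color"][155:255,250:375],(800,640),interpolation=cv2.INTER_CUBIC)
b=cv2.resize(it["color"][130:230,225:350],(800,640),interpolation=cv2.INTER_CUBIC)
cv2.imwrite("pics/m4.png",cv2.resize(np.hstack([a,b]),(800,320)))
c=it["color"].astype(int);m=((c[...,0]>120)&(c[...,2]<60)).astype(np.uint8);m[:130]=0;m[:,360:]=0
r=cv2.minAreaRect(max(cv2.findContours(m,0,1)[0],key=cv2.contourArea));print([cast(it,*p,.085).round(4) for p in cv2.boxPoints(r)])
E
```

```text
9.75 [ 0.4457 -0.2956  0.2164] [ 3.14  -0.004 -3.101] [-0.1  0.7  0.7] 0.00032265792094048144 [-0.21 -0.13 -0.11 -0.   -1.6   0.25]
[array([0.5861, 0.09  , 0.085 ]), array([0.5843, 0.0091, 0.085 ]), array([0.46 , 0.012, 0.085]), array([0.4619, 0.0915, 0.085 ])]
```

View pics/m4.png

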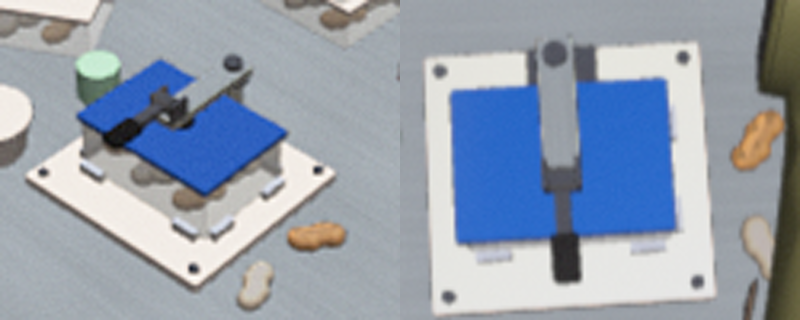

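```bash
python3 -c "
from h import *
it=robot.get_image('top');print(cast(it,276.6,218.1,.128));robot.sign_off()"
```

```text
[0.41492611 0.09283145 0.128     ]
the job is handed in; nothing more can be done
```

I swung the strap round with the shut fingers until it hit its stop over the lid. Then I pushed the cam lever down to its stop, drew the arm clear and handed the job in at about 10 s on the robot's clock.

- **Strap:** at the stop the finger stayed put while the push force rose to about 15 N. The last picture shows the strap across the middle of the lid.
- **Lever:** the finger held at 129.5 mm high, against about 130 mm expected, while the force rose to 31 N. Measured afterwards, the lever tip was at (0.415, 0.093) m; fully down it should be at (0.414, 0.093) m.
- **Tub:** its lid edges showed no shift beyond a few millimetres of measuring error. I saw nothing else moved in the parts of the pictures I looked at closely. The cans were mostly outside those crops.
- **Not checked directly:** I could not measure how hard the foot presses on the lid. I infer it does from the lever being fully down.

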